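# Load two vial racks into the autosampler lane and latch it

### The arm

A 6-joint arm with a two-finger parallel gripper is mounted at the origin on the work surface. World frame = base frame: x ahead of the robot, y to its left, z up, the work surface at z = 0. Lengths are in m, angles in rad, forces in N, time in s.
With the tool pointing down it reaches from about 0.375 to 0.9 m from the base axis. Payload 3.1 kg.
Tool frame: the origin (TCP) lies at the very end of the fingers, on their centre line; the grasp point (between the pads) lies 19 mm behind it; z points along the fingers, y is the direction in which the jaws open and shut (so a half turn about z gives the same grasp; the last joint's range is limited). The gripper opens to 85 mm and grips with 20 to 120 N. Pads are 22 mm wide; open, the fingers measure 114 mm over their backs; the gripper's body (76 mm by 85 mm) begins 54 mm behind the grasp point. The pads swing forward as they close: fully open they stand 13 mm farther back than shut.
Start: joints at [-1.347, 0.527, 1.433, -0, 1.181, -0.178], TCP at [0.244, -0.575, 0.231] pointing down, gripper open.
Joint ranges: [-3.08, 3.08], [-0.75, 2.2], [0.22, 2.44], [-1.43, 4.57], [0, 2.65], [-2.85, 2.85]. Speed limits (rad/s): [2.79, 2.79, 3.14, 3.14, 3.14, 3.14].

### API

Orientations are given as a unit quaternion [x, y, z, w].
In Python, from station import manip gives the robot as it stands. The module is installed in compiled form; this text tells all that it offers.
- The arm moves only by the tool send_rows, never from a script. Its argument "commands" is a list of rows, each an object with "delta_pos": the shift along the world's x, y, z in cm, a list of three; "yaw": the turn about the world's z in rad. A call has 1 to 10 rows; each row shifts and turns the pose as measured when the row begins; what a row does not reach is not made up. A row lasts 1/8 s, in which the tool goes at most 62.5 mm and 10.7 degrees, less where a joint would pass 70% of its speed; a pose out of reach is approached as far as the arm can. A call is refused whole if a number of a shift passes 6.25 or a number of a turn 0.188, either way. A call with a gripper value outside its range is refused whole. "grip" is the closure, from -1 (fully open) to 1 (shut), set as the call begins (left out, the last holds). The fingers move at their own pace and stop on an object; "force" is the grip in N (left out, the last holds). Time passes only in rows, so rows that do not move let the fingers close. It gives the time, the measured TCP pose, the force and the opening at its end, in the units of the state.
- manip.sense(): the state, without advancing time (a new reading comes with each control period).
- manip.snapshot(name): name is "scene" or "top" or "wrist"; returns the picture (480x640x3 uint8, blue, green, red); there is no depth.
- manip.get_calibration(name): a dict with "fx", "fy", "cx", "cy" (pixels), "world_to_cam" (4x4, takes a point from world to camera coordinates); the wrist camera has in their place "mount" (4x4, takes a point from camera to tool coordinates, whose origin is the TCP and whose axes are the flange's). Camera axes: x right, y down, z forward; pixel columns grow to the right and rows downward; lengths in m; the calibration is good to about 2 mm. A picture is of the moment at which its call begins: read the wrist's pose just before it. get_calibration takes no time and is no camera call.
- manip.sign_off(): hands the job in, once; it reports no verdict.
The state is a dict: "t": time; "q": joint angles; "qd": joint speeds; "tau": joint torques, N m; "tcp_pos": TCP position; "tool_rot": TCP orientation; "force": force on the tool from outside, world axes, zero at the start; "ft_torque": the same for the moment, N m; "finger_gap": opening from 0.0 (shut) to 1.0 (fully open).
Only numpy, scipy, OpenCV 4.12 (cv2) and the standard library are available. Lean on these libraries where they do the work, as an engineer would, in place of code of your own. Each camera call takes 0.05 s, during which the arm holds its last target. There are 200 camera calls.

### The job

Load the autosampler: it draws its standards from the far end of the rack lane, so slide the rack of six large vials in under the hold-down rails first, then the rack of small vials behind it, until both sit fully home against the end stop and each other. Then swing the steel latch fully shut across the mouth of the lane. Keep the racks upright so that no vial spills, and leave the other things on the bed and the bench where they are.

Things in the scene. Friction and masses are not known exactly. Their poses are not given: they have to be found in the camera images.
- lane_mouth (a point): point on the sampler's flat dark grey bed (top 25 mm above bench), mid-way across the open end of the rack lane. y runs into the lane along its axis, x across it away from the robot, z up. Two 10 mm high cheeks before the mouth, 38 mm long, flare from the rails to about 97 mm apart and guide a rack in. All y, x below are in this frame.
- lane_end (a point): middle of the face of the 22 mm high end stop, on the bed, at y = 204 mm. Lane: aluminium rails 75 mm apart, 12 mm high, with 3 mm thick lips overhanging 5.5 mm inward (9 mm free under them), so racks enter only from the open end. A needle arm is parked behind the stop from y = 255 mm, up to 290 mm above the bench.
- sampler: the fixed autosampler; origin on the bench right below lane_mouth, same axes. Its bed is flat from y = -330 mm and from x = -105 to +200 mm; at x = 205 mm a beam along y stands 45 mm above the bed. The racks start on the bed in two places, either way round: near x = 100, y = -110 mm, and near x = 0, y = -270 mm.
- standards_mid (a point): rack of six large (26 mm) vials, 2 x 3: centre of its body, 20 mm above its underside. White body 56 wide (x) x 100 long (y) x 40 mm high, caps to 68 mm; a 6 mm high skid sticks out 8 mm along each long side (72 mm over both). Starts with y within 0.1 rad of the lane's. About 0.4 kg, slides when pushed. Home: x = 0, y = 154 mm.
- samples_mid (a point): rack of eighteen small (12 mm) vials, 3 x 6: centre of its body, 17 mm above its underside. Same footprint, skids, axes and start yaw as the large-vial rack, but body 34 mm high, caps to 47 mm, about 0.26 kg. Home, against the other rack: x = 0, y = 54 mm.
- latch (a joint): angle of the steel swing latch about its upright pivot (rad): 0 = shut, pointing to +x across the mouth, at its stop; grows clockwise seen from above, 1.57 = pointing to -y, away from the lane. Starts at 1.5 to 1.85. Stiff (0.06 N m), stays where left. It can shut only with both racks home: its lane side then lies at y = -5 mm (the round end at -3), the rack's end at 4.
- latch_pivot (a point): pivot of the latch, half-way up its bar, on the robot's side of the mouth: x = -54, y = -10 mm, 21 mm above the bed. The bar is 10 mm wide and 12 mm high (15 to 27 mm above the bed) and reaches 75 mm from the pivot, with a 14 mm round end.
- stray_vial: bystander, not to be moved: a closed 20 mL glass vial, 26 mm across and 60 mm high, standing on the bed near the latch side; origin under its centre
- cap_box: bystander, not to be moved: clear open box of loose caps, 55 x 75 x 22 mm, on the bed's far right corner; origin under its centre
- spare_rack: bystander, not to be moved: an empty rack shaped like the small-vial rack, on the bench to the right; origin under its centre
- solvent_bottle: bystander, not to be moved: clear solvent bottle, 86 mm across, 180 mm high, on the bench to the left; origin under its centre
- amber_bottle: bystander, not to be moved: amber bottle, 70 mm across, 145 mm high, on the bench to the left; origin under its centre
- beaker: bystander, not to be moved: glass beaker, 68 mm across, 90 mm high, on the bench to the left; origin under its centre
- column: bystander, not to be moved: steel column, a 168 mm long, 19 mm thick cylinder with hexagon-like ends, lying on the bench to the right; origin under its centre
There are look-alikes about, which are no part of the job. Leave any red look-alike of the part that bears standards_mid alone.

How it is judged:
On the way, in this order (a step that is already met when the one before it is completed fails the run):
1. the rack of large vials is inside the lane, under the hold-down rails (y of standards_mid in the frame of lane_mouth between 0.048 and 0.16 m and x of standards_mid in the frame of lane_mouth between -0.006 and 0.006 m and z of standards_mid in the frame of lane_mouth below 0.028 m and angle between standards_mid's own z axis and vertical below 0.08 rad), for 0.1 s.
2. both racks are home: large vials at the end stop, small vials behind (y of standards_mid in the frame of lane_mouth between 0.145 and 0.16 m and x of standards_mid in the frame of lane_mouth between -0.006 and 0.006 m and z of each of standards_mid, samples_mid in the frame of lane_mouth below 0.028 m and angle between each of standards_mid, samples_mid's own z axis and vertical below 0.08 rad and y of samples_mid in the frame of lane_mouth between 0.045 and 0.06 m and x of samples_mid in the frame of lane_mouth between -0.006 and 0.006 m), for 0.1 s.
At the end, for the whole second after the job is handed in: the large-vial rack is within 9 mm of its home at the end stop and the small-vial rack within 9 mm of its home behind it, both flat on the bed under the rails and at rest, and the latch is shut (below 0.12 rad) (all of step 2 and value of joint latch below 0.12 rad and linear speed of each of standards, samples below 0.01 m/s); the robot touches nothing.
It fails at once if a rack is tipped by more than about 25 degrees (angle between any of standards_mid, samples_mid's own z axis and vertical above 0.45 rad).
It fails at once if a bystander is moved by more than 20 mm (the column: 30 mm) (distance of any of stray_vial, cap_box, spare_rack, solvent_bottle, amber_bottle, beaker from where it was at the start of the episode above 0.02 m or distance of column from where it was at the start of the episode above 0.03 m).
It also fails if it takes over 72 s, if anything falls off the work surface, if the arm or the gripper's body presses on something with over 40 N, if the wrist force passes 120 N, or if a joint passes its speed limit or range.

## Working session

There is one attempt and no reset: what is moved stays moved. The work goes in short steps, Python scripts to look and compute and a tool call to move; the robot and the scene stay as the last step left them, time stands still between calls to the robot, and variables do not carry over. Pictures are saved under pics/ and viewed, about 8 in all and at most 12, crops included, and the job is handed in when it is done.

Besides the shell and the picture viewer there is one more tool, called after "Emit:" by a JSON object that holds its "method" and its "body", one argument or row to a line. send_rows: Moves the arm, as the interface text tells. Its arguments: {"type":"object","properties":{"commands":{"type":"array","items":{"type":"object","properties":{"delta_pos":{"type":"array","items":{"type":"number"}},"yaw":{"type":"number"}}}},"grip":{"type":"number"},"force":{"type":"number"}},"required":["commands"]}

```bash
mkdir -p pics; python3 - <<'E'
from station import manip
import cv2
for n in("scene","top"):
    im=manip.snapshot(n); cv2.imwrite(f"pics/{n}0.png",im)
    print(n,{k:(v.round(3).tolist() if hasattr(v,'round') and not isinstance(v,float) else v) for k,v in manip.get_calibration(n).items()})
print(manip.get_calibration("wrist")); print(manip.sense())
E
```

```text
scene {'fx': 491.15896334683185, 'fy': 491.15896334683185, 'cx': 307.5091171833603, 'cy': 236.6007983306985, 'world_to_cam': [[0.131, 0.991, 0.014, -0.06], [0.579, -0.065, -0.812, -0.219], [-0.804, 0.115, -0.583, 1.637], [0.0, 0.0, 0.0, 1.0]]}
top {'fx': 568.597411858513, 'fy': 568.597411858513, 'cx': 315.4020666863247, 'cy': 236.33231762099507, 'world_to_cam': [[-0.02, -1.0, -0.001, 0.019], [-0.989, 0.02, -0.149, 0.497], [0.149, -0.002, -0.989, 1.575], [0.0, 0.0, 0.0, 1.0]]}
{'fx': 383.12959964106864, 'fy': 383.12959964106864, 'cx': 318.7612212750244, 'cy': 242.82710921681374, 'mount': array([[-1.34959899e-03, -9.51583102e-01, -3.07388644e-01,
         7.96063842e-02],
       [ 9.99998708e-01, -1.01583092e-03, -1.24581607e-03,
        -5.26562521e-04],
       [ 8.73242631e-04, -3.07389928e-01,  9.51583244e-01,
        -1.43130192e-01],
       [ 0.00000000e+00,  0.00000000e+00,  0.00000000e+00,
         1.00000000e+00]])}
{'t': 0.1, 'q': array([-1.34749555e+00,  5.28394816e-01,  1.43376590e+00,  3.32434222e-05,
        1.18144726e+00, -1.78504548e-01]), 'qd': array([ 0.00023278, -0.00119162, -0.0026406 ,  0.00035741, -0.00182676,
       -0.00032103]), 'tau': array([-5.16483269e-04, -4.43304098e+01, -1.78587019e+01, -3.72311097e-04,
        3.86067884e-03,  1.89448696e-05]), 'tcp_pos': array([ 0.24431181, -0.57456344,  0.23042085]), 'tool_rot': array([ 9.79887612e-01,  1.99547618e-01, -7.20031658e-06, -1.00775071e-03]), 'force': array([-0.29463903, -0.39564016, -0.57470084]), 'ft_torque': array([ 0.05644626,  0.04991305, -0.03528221]), 'finger_gap': 1.0023258383987579}
```

View pics/top0.png

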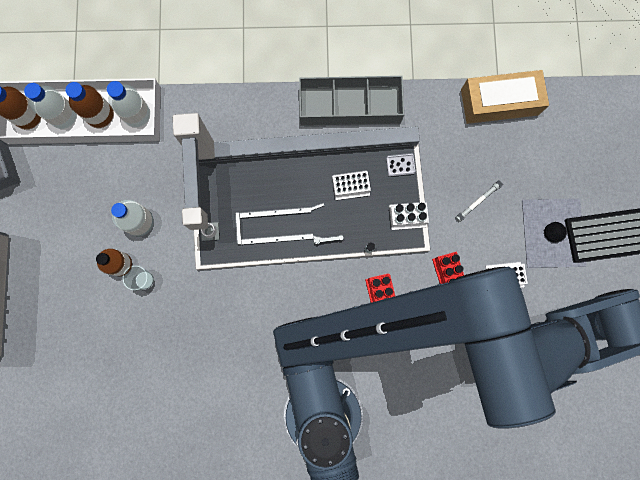

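View pics/scene0.png

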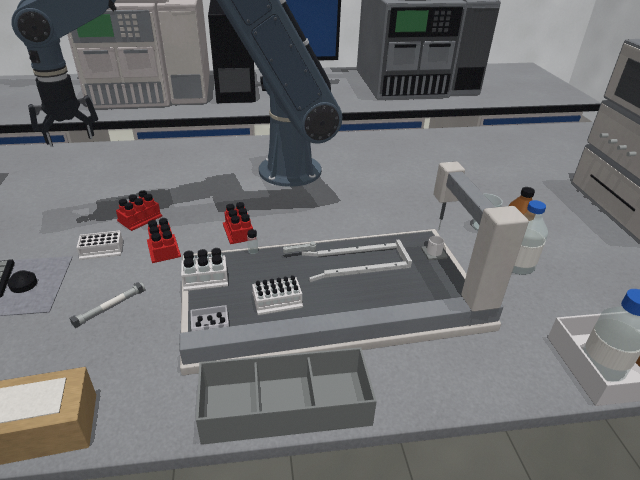

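The top view shows the lane, with rails from (237,225) to (313,240) and the mouth facing right. The white large-vial rack is at (408,215) and the white small-vial rack at (351,184). The latch is at (327,240), pointing right, and the stray vial is at (370,247). The look-alikes are the red racks at (380,287) and (449,266), plus the spare rack on the bench at (515,272). Only the white racks on the bed fit the description. I'll confirm with an enlarged crop.

```bash
cat > h.py <<'E'
import numpy as np,cv2
from station import manip
def ray(n,uv):
    c=manip.get_calibration(n)
    if n=="wrist":
        from scipy.spatial.transform import Rotation as R
        s=manip.sense();T=np.eye(4);T[:3,:3]=R.from_quat(s['tool_rot']).as_matrix();T[:3,3]=s['tcp_pos'];M=T@c['mount']
    else: M=np.linalg.inv(c['world_to_cam'])
    d=M[:3,:3]@np.array([(uv[0]-c['cx'])/c['fx'],(uv[1]-c['cy'])/c['fy'],1.]);return M[:3,3],d
def P(n,uv,z):
    o,d=ray(n,uv);return o+d*(z-o[2])/d[2]
E
python3 - <<'E'
import cv2
im=cv2.imread("pics/top0.png")[140:270,220:440]
cv2.imwrite("pics/c1.png",cv2.resize(im,None,fx=3.6,fy=3.6,interpolation=cv2.INTER_CUBIC))
E
```

```text
(no output)
```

View pics/c1.png

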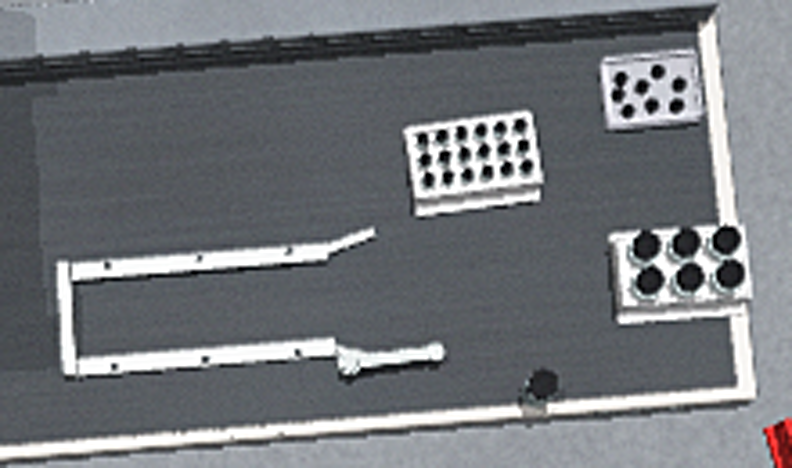

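The crop confirms the standards rack (six 26 mm black caps, white) at crop (683,268) and the samples rack (3x6) at crop (474,160). The latch runs from (347,362) to (437,352), with the stray vial at (542,385).

```bash
python3 - <<'E'
from h import *
C=lambda u,v,z:P("top",(220+u/3.6,140+v/3.6),z)
pt=dict(fl0=(73,281,.037),fl1=(327,259,.037),nl0=(78,358,.037),nl1=(334,339,.037),stopT=(70,263,.047),stopB=(77,372,.047),piv=(347,362,.046),tip=(437,352,.046),
stray=(542,383,.085),
L0=(645,246,.093),L1=(727,240,.093),L2=(650,280,.093),L3=(731,273,.093),
S0=(422,140,.072),S1=(520,127,.072),S2=(428,180,.072),S3=(526,167,.072),cheek=(375,232,.035),
capb=(650,90,.03))
r={k:C(*v)for k,v in pt.items()}
for k,v in r.items():print(k,(v*1000).round(0)[:2])
a0=(r['fl0']+r['nl0'])/2;a1=(r['fl1']+r['nl1'])/2
d=(a0-a1)[:2];print('lane yaw',np.arctan2(d[1],d[0])-np.pi/2,np.linalg.norm(r['fl0']-r['nl0'])) 
th=np.arctan2(d[1],d[0]);ey=np.array([np.cos(th),np.sin(th)]);ex=np.array([ey[1],-ey[0]])
stop=((r['stopT']+r['stopB'])/2)[:2];m=a1[:2]+ey*((stop-a1[:2])@ey-.204);print('mouth',m,'rail end y',(a1[:2]-m)@ey)
np.save('f.npy',np.r_[m,th])
for k,v in r.items():print(k,'lane x,y',(np.array([ex@(v[:2]-m),ey@(v[:2]-m)])*1000).round(0))
for q in'LS':
  p=[r[q+str(i)][:2] for i in range(4)];c=sum(p)/4;e=p[0]-p[1]+p[2]-p[3];print(q,'c',c,'lane',ex@(c-m),ey@(c-m),'yaw rel lane',np.arctan2(e[1],e[0])-th)
E
```

```text
fl0 [555. 222.]
fl1 [568.  21.]
nl0 [493. 218.]
nl1 [504.  17.]
stopT [567. 223.]
stopB [480. 218.]
piv [484.   7.]
tip [491. -64.]
stray [ 459. -141.]
L0 [ 562. -223.]
L1 [ 566. -286.]
L2 [ 536. -226.]
L3 [ 540. -288.]
S0 [655. -55.]
S1 [ 664. -132.]
S2 [623. -59.]
S3 [ 631. -136.]
cheek [590. -18.]
capb [ 703. -242.]
lane yaw 0.06097850172117414 0.06181265797678772
mouth [0.53620618 0.01690461] rail end y 0.0017574865556184956
fl0 lane x,y [ 31. 204.]
fl1 lane x,y [32.  2.]
nl0 lane x,y [-31. 204.]
nl1 lane x,y [-32.   2.]
stopT lane x,y [ 44. 204.]
stopB lane x,y [-43. 204.]
piv lane x,y [-53.  -7.]
tip lane x,y [-50. -78.]
stray lane x,y [ -86. -153.]
L0 lane x,y [  12. -241.]
L1 lane x,y [  11. -304.]
L2 lane x,y [ -15. -242.]
L3 lane x,y [ -15. -305.]
S0 lane x,y [114. -79.]
S1 lane x,y [ 118. -157.]
S2 lane x,y [ 82. -81.]
S3 lane x,y [  86. -159.]
cheek lane x,y [ 51. -38.]
capb lane x,y [ 151. -269.]
L c [ 0.5511193  -0.25575664] lane -0.0017307691780138763 -0.27306329312058714 yaw rel lane -0.0006353091728474869
S c [ 0.64301663 -0.09586404] lane 0.09973972617010984 -0.11906816474683968 yaw rel lane 0.05358742043801912
```

Everything measured agrees with the sizes given: lip gap 62–64 mm, stop at y = 204, pivot at (-53,-7). The large rack is already in line with the lane, so I'll push it straight in with the fingers part-closed, giving two contact points.

Emit:
{"method": "send_rows", "body": {
  "commands": [
    {"delta_pos":[4.5,3.4,0],"yaw":0.176},
    {"delta_pos":[4.5,3.4,0],"yaw":0.176},
    {"delta_pos":[4.5,3.4,0],"yaw":0.176},
    {"delta_pos":[4.5,3.4,0],"yaw":0.176},
    {"delta_pos":[4.5,3.4,0],"yaw":0.176},
    {"delta_pos":[4.5,3.4,0],"yaw":0.176},
    {"delta_pos":[4.5,3.4,0],"yaw":0.176}
  ],
  "grip": 0.5
}}

```text
t: 0.98
tcp_pos: [0.5629, -0.3315, 0.2268]
tool_rot: [0.673, 0.739, -0.001, -0.003]
force: [-0.1, -0.8, -0.5]
finger_gap: 0.248
```

Emit:
{"method": "send_rows", "body": {
  "commands": [
    {"delta_pos":[-0.5,-1.0,-5.5],"yaw":-0.03},
    {"delta_pos":[0,0,-5.5]},
    {"delta_pos":[0,0,-4]},
    {"delta_pos":[0,0,-1.5]},
    {"delta_pos":[0,0,0]}
  ]
}}

```text
validation failed for argument at $.co...
```

```bash
cat >> h.py <<'E'
m0,m1,th=np.load('f.npy');M=np.array([m0,m1]);ey=np.array([np.cos(th),np.sin(th)]);ex=np.array([ey[1],-ey[0]])
def lane(p):d=np.array(p[:2])-M;return (np.array([ex@d,ey@d])*1000).round(1)
def st():
    s=manip.sense();q=s['tool_rot'];print('t',round(s['t'],2),'lane mm',lane(s['tcp_pos']),'z',(s['tcp_pos'][2]*1e3).round(1),'yaw-lane',round(2*np.arctan2(q[1],q[0])-th,3),'F',s['force'].round(1),'gap',round(s['finger_gap']*85,1),'tcp',s['tcp_pos'].round(4))
E
python3 - <<'E'
from h import *
st()
cv2.imwrite('pics/w1.png',manip.snapshot('wrist'))
E
```

```text
t 0.97 lane mm [   5.4 -349.4] z 226.8 yaw-lane 0.033 F [-0.1 -0.8 -0.5] gap 21.1 tcp [ 0.5629 -0.3315  0.2268]
```

View pics/w1.png

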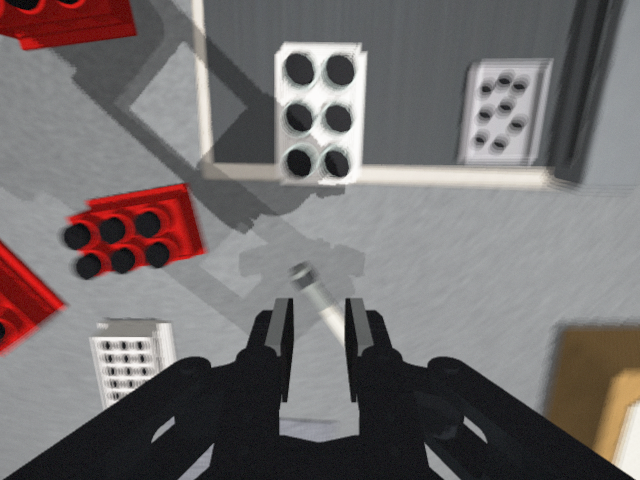

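The wrist view shows the white six-vial rack at (320,113), straight ahead. The column end at (303,275) lies below the tool; its top is at 19 mm, so it stays clear.

Emit:
{"method": "send_rows", "body": {
  "commands": [
    {"delta_pos":[-0.6,-0.7,-5.5],"yaw":-0.03},
    {"delta_pos":[0,0,-5.5],"yaw":0},
    {"delta_pos":[0,0,-4],"yaw":0},
    {"delta_pos":[0,0,-2.5],"yaw":0},
    {"delta_pos":[0,0,0],"yaw":0}
  ]
}}

```text
t: 1.65
tcp_pos: [0.5641, -0.3296, 0.0461]
tool_rot: [0.68, 0.733, 0.002, -0.001]
force: [0.2, -0.2, -0.4]
finger_gap: 0.252
```

```bash
python3 - <<'E'
from h import *
st()
E
```

```text
t 1.65 lane mm [   6.7 -347.6] z 46.1 yaw-lane 0.015 F [ 0.2 -0.2 -0.4] gap 21.4 tcp [ 0.5641 -0.3296  0.0461]
```

Emit:
{"method": "send_rows", "body": {
  "commands": [
    {"delta_pos":[-0.5,-0.1,-0.6],"yaw":-0.01},
    {"delta_pos":[-0.4,0,0],"yaw":0},
    {"delta_pos":[0,0,0],"yaw":0}
  ]
}}

```text
t: 2.02
tcp_pos: [0.5556, -0.3322, 0.0427]
tool_rot: [0.684, 0.73, 0.002, 0.001]
force: [-0.1, -0.0, 0.5]
finger_gap: 0.25
```

```bash
python3 - <<'E'
from h import *
st()
E
```

```text
t 2.02 lane mm [  -1.9 -349.7] z 42.7 yaw-lane 0.004 F [-0.1 -0.   0.5] gap 21.2 tcp [ 0.5556 -0.3322  0.0427]
```

Emit:
{"method": "send_rows", "body": {
  "commands": [
    {"delta_pos":[-0.06,1.0,-0.2],"yaw":0},
    {"delta_pos":[-0.06,1.0,0],"yaw":0},
    {"delta_pos":[-0.08,1.3,0],"yaw":0},
    {"delta_pos":[-0.1,1.6,0],"yaw":0},
    {"delta_pos":[-0.1,1.6,0],"yaw":0},
    {"delta_pos":[-0.1,1.6,0],"yaw":0},
    {"delta_pos":[-0.1,1.6,0],"yaw":0},
    {"delta_pos":[-0.1,1.6,0],"yaw":0},
    {"delta_pos":[-0.1,1.6,0],"yaw":0},
    {"delta_pos":[-0.06,1,0],"yaw":0}
  ]
}}

```text
t: 3.28
tcp_pos: [0.5477, -0.1845, 0.0427]
tool_rot: [0.683, 0.73, 0.002, 0.004]
force: [0.8, -1.1, -1.4]
finger_gap: 0.252
```

```bash
python3 - <<'E'
from h import *
st()
E
```

```text
t 3.27 lane mm [  -0.8 -201.8] z 42.7 yaw-lane 0.005 F [ 0.8 -1.1 -1.4] gap 21.5 tcp [ 0.5477 -0.1845  0.0427]
```

Emit:
{"method": "send_rows", "body": {
  "commands": [
    {"delta_pos":[-0.1,1.4,0],"yaw":0},
    {"delta_pos":[-0.1,1.4,0],"yaw":0},
    {"delta_pos":[-0.1,1.4,0],"yaw":0},
    {"delta_pos":[-0.1,1.4,0],"yaw":0},
    {"delta_pos":[-0.1,1.0,0],"yaw":0}
  ]
}}

```text
t: 3.9
tcp_pos: [0.5424, -0.1142, 0.0427]
tool_rot: [0.684, 0.73, 0.002, 0.004]
force: [1.0, -1.6, -0.6]
finger_gap: 0.256
```

```bash
python3 - <<'E'
from h import *
st()
w=cv2.resize(manip.snapshot('wrist'),(400,300));t=cv2.resize(manip.snapshot('top')[165:265,230:430],(400,200),interpolation=cv2.INTER_CUBIC)
cv2.imwrite('pics/w2.png',np.vstack([w,t]))
E
```

```text
t 3.9 lane mm [  -1.8 -131.3] z 42.7 yaw-lane 0.004 F [ 1.  -1.6 -0.6] gap 21.8 tcp [ 0.5424 -0.1142  0.0427]
```

View pics/w2.png

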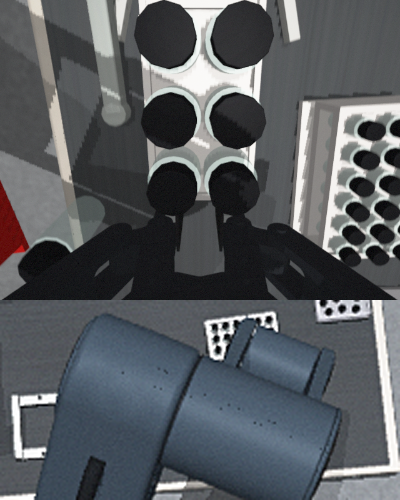

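The rack is straight and centred ahead of the fingers, with the latch to its left and the small rack to its right. I'll keep pushing.

Emit:
{"method": "send_rows", "body": {
  "commands": [
    {"delta_pos":[-0.1,1.4,0],"yaw":0},
    {"delta_pos":[-0.1,1.4,0],"yaw":0},
    {"delta_pos":[-0.1,1.4,0],"yaw":0},
    {"delta_pos":[-0.1,1.4,0],"yaw":0},
    {"delta_pos":[-0.1,1.4,0],"yaw":0},
    {"delta_pos":[-0.1,1.4,0],"yaw":0},
    {"delta_pos":[-0.1,1.4,0],"yaw":0},
    {"delta_pos":[-0.05,1.0,0],"yaw":0}
  ]
}}

```text
t: 5.0
tcp_pos: [0.5356, 0.0003, 0.043]
tool_rot: [0.684, 0.73, 0.003, 0.005]
force: [0.1, -2.7, -0.8]
finger_gap: 0.247
```

```bash
python3 - <<'E'
from h import *
st()
E
```

```text
t 5.0 lane mm [ -1.6 -16.5] z 43.0 yaw-lane 0.004 F [ 0.1 -2.7 -0.8] gap 21.0 tcp [5.356e-01 3.000e-04 4.300e-02]
```

Emit:
{"method": "send_rows", "body": {
  "commands": [
    {"delta_pos":[-0.1,1.4,0],"yaw":0},
    {"delta_pos":[-0.1,1.4,0],"yaw":0},
    {"delta_pos":[-0.1,1.4,0],"yaw":0},
    {"delta_pos":[-0.1,1.4,0],"yaw":0},
    {"delta_pos":[-0.1,1.4,0],"yaw":0},
    {"delta_pos":[-0.05,1.2,0],"yaw":0},
    {"delta_pos":[-0.05,1.0,0],"yaw":0},
    {"delta_pos":[0,0.4,0],"yaw":0}
  ]
}}

```text
t: 6.0
tcp_pos: [0.529, 0.1033, 0.0432]
tool_rot: [0.683, 0.73, 0.002, 0.006]
force: [-0.1, -2.5, 0.7]
finger_gap: 0.247
```

```bash
python3 - <<'E'
from h import *
st()
E
```

```text
t 6.0 lane mm [-1.9 86.6] z 43.2 yaw-lane 0.005 F [-0.1 -2.5  0.7] gap 21.0 tcp [0.529  0.1033 0.0432]
```

Emit:
{"method": "send_rows", "body": {
  "commands": [
    {"delta_pos":[0,0.4,0],"yaw":0},
    {"delta_pos":[0,0.4,0],"yaw":0},
    {"delta_pos":[0,0.3,0],"yaw":0},
    {"delta_pos":[0,0,0],"yaw":0}
  ]
}}

```text
t: 6.5
tcp_pos: [0.5284, 0.1132, 0.0433]
tool_rot: [0.683, 0.73, 0.001, 0.006]
force: [0.3, -0.5, -0.2]
finger_gap: 0.247
```

```bash
python3 - <<'E'
from h import *
st()
w=cv2.resize(manip.snapshot('wrist'),(640,480))
cv2.imwrite('pics/w3.png',w)
E
```

```text
t 6.5 lane mm [-1.9 96.6] z 43.3 yaw-lane 0.005 F [ 0.3 -0.5 -0.2] gap 21.0 tcp [0.5284 0.1132 0.0433]
```

View pics/w3.png

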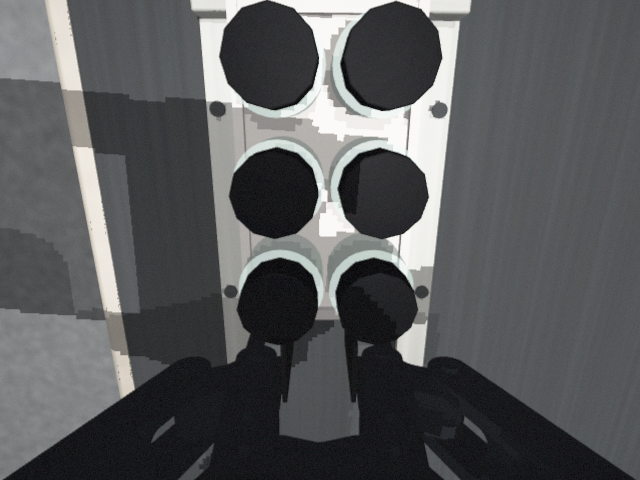

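The six-vial rack is in the lane under the rails, practically at the end stop. Now the small rack.

Emit:
{"method": "send_rows", "body": {
  "commands": [
    {"delta_pos":[0.1,-2,0],"yaw":0},
    {"delta_pos":[0.1,-2,2],"yaw":0},
    {"delta_pos":[0.5,-2,5],"yaw":0},
    {"delta_pos":[2.5,-3,4],"yaw":0.025},
    {"delta_pos":[3,-4,0],"yaw":0.025},
    {"delta_pos":[3,-4,0],"yaw":0},
    {"delta_pos":[2,-3,0],"yaw":0},
    {"delta_pos":[0,0,0],"yaw":0}
  ]
}}

```text
t: 7.55
tcp_pos: [0.6375, -0.0871, 0.1552]
tool_rot: [0.664, 0.747, 0.001, -0.001]
force: [-0.5, 0.8, -0.8]
finger_gap: 0.249
```

Emit:
{"method": "send_rows", "body": {
  "commands": [
    {"delta_pos":[0,0,0],"yaw":0},
    {"delta_pos":[0,0,0],"yaw":0}
  ],
  "grip": -1
}}

```text
t: 7.8
tcp_pos: [0.6351, -0.0847, 0.1541]
tool_rot: [0.664, 0.748, 0.0, -0.004]
force: [-0.0, -0.0, 0.5]
finger_gap: 0.666
```

```bash
python3 - <<'E'
from h import *
st()
w=cv2.resize(manip.snapshot('wrist'),(640,480))
cv2.imwrite('pics/w4.png',w)
E
```

```text
t 7.8 lane mm [  92.5 -107.4] z 154.1 yaw-lane 0.057 F [-0.  -0.   0.5] gap 56.6 tcp [ 0.6351 -0.0847  0.1541]
```

View pics/w4.png

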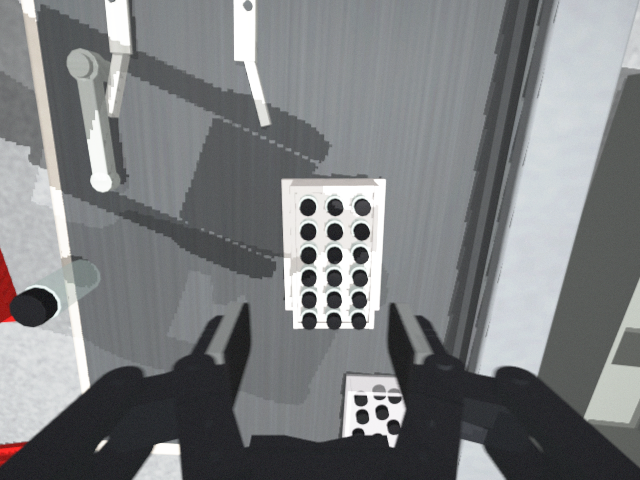

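```bash
python3 - <<'E'
from h import *
q=[P('wrist',p,.072)[:2] for p in((307,207),(362,207),(309,321),(358,321))]
c=sum(q)/4;e=q[0]-q[2]+q[1]-q[3];print(c,lane(c),np.arctan2(e[1],e[0])-th,np.linalg.norm(q[0]-q[1]),np.linalg.norm(q[0]-q[2]))
a=P('wrist',(82,64),.046);b=P('wrist',(101,182),.046);print(lane(a),lane(b),lane(P('wrist',(35,305),.085)))
for p in((265,125),(110,115)):print('cheek',lane(P('wrist',p,.035)))
st()
E
```

```text
[ 0.6455455  -0.09156821] [ 102.5 -114.9] 0.06017245553250916 0.032985183980160766 0.07667095884122103
[-56.2  -3.5] [-52.9 -74.3] [ -80.3 -145.8]
cheek [ 52.8 -32.5]
cheek [-48.3 -32. ]
t 7.85 lane mm [  92.4 -107.2] z 154.1 yaw-lane 0.058 F [ 0.6  0.9 -0.3] gap 63.9 tcp [ 0.635  -0.0844  0.1541]
```

Emit:
{"method": "send_rows", "body": {
  "commands": [
    {"delta_pos":[0.9,-1.1,0],"yaw":0},
    {"delta_pos":[0,0,-3],"yaw":0},
    {"delta_pos":[0,0,-3],"yaw":0},
    {"delta_pos":[0,0,-2],"yaw":0},
    {"delta_pos":[0,0,0],"yaw":0}
  ],
  "grip": -1
}}

```text
t: 8.48
tcp_pos: [0.6471, -0.0958, 0.0736]
tool_rot: [0.663, 0.749, 0.001, -0.001]
force: [0.9, -0.6, 0.1]
finger_gap: 1.005
```

```bash
python3 - <<'E'
from h import *
st()
E
```

```text
t 8.47 lane mm [ 103.8 -119.2] z 73.6 yaw-lane 0.061 F [ 0.9 -0.6  0.1] gap 85.4 tcp [ 0.6471 -0.0958  0.0736]
```

Emit:
{"method": "send_rows", "body": {
  "commands": [
    {"delta_pos":[-0.2,0,-2],"yaw":0},
    {"delta_pos":[0,0,-1.6],"yaw":0},
    {"delta_pos":[0,0,-0.7],"yaw":0},
    {"delta_pos":[0,0,0],"yaw":0}
  ]
}}

```text
t: 8.98
tcp_pos: [0.6488, -0.097, 0.0326]
tool_rot: [0.662, 0.749, 0.003, 0.002]
force: [0.1, 0.6, -0.5]
finger_gap: 1.0
```

Emit:
{"method": "send_rows", "body": {
  "commands": [
    {"delta_pos":[0,0,0],"yaw":0},
    {"delta_pos":[0,0,0],"yaw":0},
    {"delta_pos":[0,0,0],"yaw":0},
    {"delta_pos":[0,0,0],"yaw":0}
  ],
  "grip": 1,
  "force": 30
}}

```text
t: 9.48
tcp_pos: [0.6495, -0.0972, 0.0342]
tool_rot: [0.662, 0.749, 0.003, 0.003]
force: [0.6, 0.1, -0.9]
finger_gap: 0.648
```

```bash
python3 - <<'E'
from h import *
st()
E
```

```text
t 9.47 lane mm [ 106.2 -120.8] z 34.2 yaw-lane 0.062 F [ 0.6  0.1 -0.9] gap 55.1 tcp [ 0.6495 -0.0972  0.0342]
```

Emit:
{"method": "send_rows", "body": {
  "commands": [
    {"delta_pos":[0,0,0.5],"yaw":0},
    {"delta_pos":[0,-1.0,0.3],"yaw":0},
    {"delta_pos":[-1.0,-1.0,0],"yaw":-0.02},
    {"delta_pos":[-1.6,-1.0,0],"yaw":-0.02},
    {"delta_pos":[-1.6,-1.0,0],"yaw":-0.02},
    {"delta_pos":[-1.6,-0.6,0],"yaw":0},
    {"delta_pos":[-1.6,-0.1,0],"yaw":0},
    {"delta_pos":[-1.4,0,0],"yaw":0},
    {"delta_pos":[-0.8,0,0],"yaw":0},
    {"delta_pos":[0,0,0],"yaw":0}
  ]
}}

```text
t: 10.72
tcp_pos: [0.5418, -0.1502, 0.0425]
tool_rot: [0.689, 0.725, 0.001, 0.001]
force: [-0.4, 0.5, -1.7]
finger_gap: 0.648
```

```bash
python3 - <<'E'
from h import *
st()
E
```

```text
t 10.72 lane mm [  -4.6 -167.1] z 42.5 yaw-lane -0.01 F [-0.4  0.5 -1.7] gap 55.1 tcp [ 0.5418 -0.1502  0.0425]
```

Emit:
{"method": "send_rows", "body": {
  "commands": [
    {"delta_pos":[0.45,0,0],"yaw":0.01},
    {"delta_pos":[0.05,0,-0.4],"yaw":0},
    {"delta_pos":[0,0,-0.3],"yaw":0},
    {"delta_pos":[0,0,-0.15],"yaw":0},
    {"delta_pos":[0,0,0],"yaw":0}
  ]
}}

```text
t: 11.35
tcp_pos: [0.5492, -0.1508, 0.0339]
tool_rot: [0.685, 0.729, 0.002, 0.002]
force: [-2.0, -0.4, 0.8]
finger_gap: 0.652
```

```bash
python3 - <<'E'
from h import *
st()
cv2.imwrite('pics/w5.png',cv2.resize(manip.snapshot('wrist'),(480,360)))
E
```

```text
t 11.35 lane mm [   2.8 -168.1] z 33.9 yaw-lane 0.001 F [-2.  -0.4  0.8] gap 55.4 tcp [ 0.5492 -0.1508  0.0339]
```

View pics/w5.png

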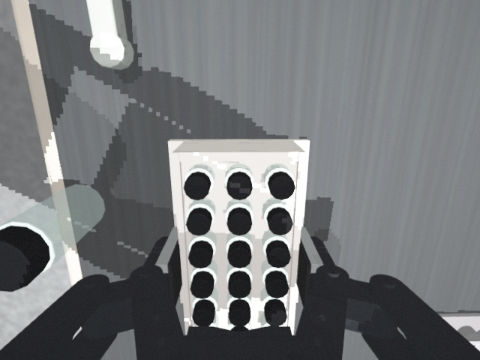

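The small rack sits in line, with the latch and stray vial well clear. I'll release and go behind it.

Emit:
{"method": "send_rows", "body": {
  "commands": [
    {"delta_pos":[0,0,0],"yaw":0},
    {"delta_pos":[0,0,0],"yaw":0},
    {"delta_pos":[0,0,2],"yaw":0},
    {"delta_pos":[0,0,4],"yaw":0},
    {"delta_pos":[0,0,3],"yaw":0},
    {"delta_pos":[0,0,0],"yaw":0}
  ],
  "grip": -0.65
}}

```text
t: 12.15
tcp_pos: [0.5495, -0.1507, 0.1261]
tool_rot: [0.685, 0.729, 0.002, 0.002]
force: [0.3, -0.3, -0.7]
finger_gap: 0.824
```

Emit:
{"method": "send_rows", "body": {
  "commands": [
    {"delta_pos":[0.1,-3,0],"yaw":0},
    {"delta_pos":[0.1,-3,0],"yaw":0},
    {"delta_pos":[0,-2,0],"yaw":0},
    {"delta_pos":[0,0,0],"yaw":0},
    {"delta_pos":[0,0,-3],"yaw":0},
    {"delta_pos":[0,0,-2.5],"yaw":0},
    {"delta_pos":[0,0,0],"yaw":0}
  ],
  "grip": 0.5
}}

```text
t: 13.02
tcp_pos: [0.5485, -0.228, 0.0658]
tool_rot: [0.684, 0.729, 0.002, -0.002]
force: [0.2, -1.0, 0.4]
finger_gap: 0.252
```

```bash
python3 - <<'E'
from h import *
st()
E
```

```text
t 13.03 lane mm [  -2.6 -245.2] z 65.8 yaw-lane 0.002 F [ 0.2 -1.   0.4] gap 21.4 tcp [ 0.5485 -0.228   0.0658]
```

Emit:
{"method": "send_rows", "body": {
  "commands": [
    {"delta_pos":[0.4,0,-1.2],"yaw":0},
    {"delta_pos":[0.05,0,-1.2],"yaw":0},
    {"delta_pos":[0,0,0],"yaw":0},
    {"delta_pos":[-0.05,1.0,0],"yaw":0},
    {"delta_pos":[-0.05,1.0,0],"yaw":0},
    {"delta_pos":[-0.1,1.4,0],"yaw":0},
    {"delta_pos":[-0.1,1.4,0],"yaw":0},
    {"delta_pos":[-0.1,1.4,0],"yaw":0},
    {"delta_pos":[-0.1,1.4,0],"yaw":0},
    {"delta_pos":[-0.1,1.4,0],"yaw":0}
  ]
}}

```text
t: 14.28
tcp_pos: [0.5486, -0.1316, 0.0433]
tool_rot: [0.684, 0.729, 0.003, 0.0]
force: [0.6, -1.3, 0.1]
finger_gap: 0.249
```

```bash
python3 - <<'E'
from h import *
st()
E
```

```text
t 14.28 lane mm [   3.3 -149. ] z 43.3 yaw-lane 0.003 F [ 0.6 -1.3  0.1] gap 21.1 tcp [ 0.5486 -0.1316  0.0433]
```

Emit:
{"method": "send_rows", "body": {
  "commands": [
    {"delta_pos":[-0.12,1.4,0],"yaw":0},
    {"delta_pos":[-0.12,1.4,0],"yaw":0},
    {"delta_pos":[-0.12,1.4,0],"yaw":0},
    {"delta_pos":[-0.12,1.4,0],"yaw":0},
    {"delta_pos":[-0.12,1.4,0],"yaw":0},
    {"delta_pos":[-0.12,1.4,0],"yaw":0},
    {"delta_pos":[-0.1,1.4,0],"yaw":0},
    {"delta_pos":[-0.1,1.2,0],"yaw":0},
    {"delta_pos":[-0.05,0.8,0],"yaw":0}
  ]
}}

```text
t: 15.4
tcp_pos: [0.5382, -0.0047, 0.0434]
tool_rot: [0.684, 0.73, 0.003, 0.0]
force: [0.8, -1.1, 0.2]
finger_gap: 0.252
```

```bash
python3 - <<'E'
from h import *
st()
E
```

```text
t 15.4 lane mm [  0.7 -21.7] z 43.4 yaw-lane 0.004 F [ 0.8 -1.1  0.2] gap 21.4 tcp [ 0.5382 -0.0047  0.0434]
```

Emit:
{"method": "send_rows", "body": {
  "commands": [
    {"delta_pos":[-0.05,0.7,0],"yaw":0},
    {"delta_pos":[0,0.5,0],"yaw":0},
    {"delta_pos":[0,0.4,0],"yaw":0},
    {"delta_pos":[0,0.4,0],"yaw":0}
  ]
}}

```text
t: 15.9
tcp_pos: [0.5384, 0.014, 0.0435]
tool_rot: [0.682, 0.731, 0.002, 0.003]
force: [-2.0, -21.3, -0.6]
finger_gap: 0.252
```

```bash
python3 - <<'E'
from h import *
st()
E
```

```text
t 15.9 lane mm [ 2.  -3.1] z 43.5 yaw-lane 0.008 F [ -2.  -21.3  -0.6] gap 21.5 tcp [0.5384 0.014  0.0435]
```

Contact at 21 N with the tool at the mouth shows both racks are seated. Next I'll retreat, close the fingers and go to the robot side of the latch.

Emit:
{"method": "send_rows", "body": {
  "commands": [
    {"delta_pos":[0.1,-2,0],"yaw":0},
    {"delta_pos":[0.1,-1.5,1],"yaw":0},
    {"delta_pos":[0,-0.5,4],"yaw":0},
    {"delta_pos":[0,0,4],"yaw":0},
    {"delta_pos":[-3,-0.7,0],"yaw":0},
    {"delta_pos":[-3,-0.7,0],"yaw":0},
    {"delta_pos":[-2.5,-0.5,0],"yaw":0},
    {"delta_pos":[0,0,0],"yaw":0}
  ],
  "grip": 1
}}

```text
t: 16.9
tcp_pos: [0.4543, -0.048, 0.1405]
tool_rot: [0.684, 0.729, 0.003, 0.004]
force: [1.4, 0.3, -0.2]
finger_gap: -0.003
```

```bash
python3 - <<'E'
from h import *
st()
cv2.imwrite('pics/w6.png',manip.snapshot('wrist'))
E
```

```text
t 16.9 lane mm [-85.7 -59.8] z 140.5 yaw-lane 0.003 F [ 1.4  0.3 -0.2] gap -0.3 tcp [ 0.4543 -0.048   0.1405]
```

View pics/w6.png

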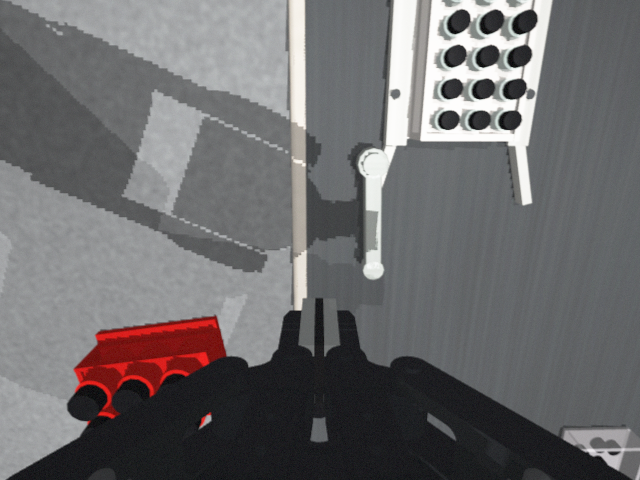

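```bash
python3 - <<'E'
from h import *
for n,p,z in(('tip',(373,270),.046),('piv',(372,160),.046),('rackrear',(475,140),.059),('railendR',(519,146),.037),('railendL',(390,146),.037),('redcap',(175,385),.068),('redcorner',(216,318),.04)):print(n,lane(P('wrist',p,z)))
E
```

```text
tip [-45.9 -76.8]
piv [-49.9  -4.5]
rackrear [6.5 8.1]
railendR [43.8  3.3]
railendL [-37.6   3.2]
redcap [-178.5 -150.2]
redcorner [-155.1 -115.6]
```

The latch tip is at (373,270), the fingers are beside it on the robot side, and the small rack's rear is at the mouth (y ≈ 3 mm after removing the pivot bias). I'll descend.

Emit:
{"method": "send_rows", "body": {
  "commands": [
    {"delta_pos":[0,0,-3],"yaw":0},
    {"delta_pos":[0,0,-3],"yaw":0},
    {"delta_pos":[0,0,-2.5],"yaw":0},
    {"delta_pos":[0,0,-0.5],"yaw":0},
    {"delta_pos":[0,0,0],"yaw":0}
  ]
}}

```text
t: 17.58
tcp_pos: [0.4665, -0.0505, 0.0503]
tool_rot: [0.684, 0.729, 0.008, 0.012]
force: [-0.7, 0.6, 0.1]
finger_gap: -0.001
```

```bash
python3 - <<'E'
from h import *
st()
E
```

```text
t 17.57 lane mm [-73.7 -63. ] z 50.3 yaw-lane 0.003 F [-0.7  0.6  0.1] gap -0.1 tcp [ 0.4665 -0.0505  0.0503]
```

Emit:
{"method": "send_rows", "body": {
  "commands": [
    {"delta_pos":[1.0,-0.25,-0.4],"yaw":0},
    {"delta_pos":[1.0,-0.25,-0.4],"yaw":0},
    {"delta_pos":[1.2,0.3,-0.2],"yaw":0},
    {"delta_pos":[1.2,0.4,0],"yaw":0},
    {"delta_pos":[1.0,0.8,0],"yaw":0},
    {"delta_pos":[0.9,0.9,0],"yaw":0}
  ]
}}

```text
t: 18.32
tcp_pos: [0.5336, -0.0303, 0.0459]
tool_rot: [0.684, 0.729, 0.009, 0.013]
force: [-1.8, -0.5, -0.3]
finger_gap: -0.002
```

```bash
python3 - <<'E'
from h import *
st()
cv2.imwrite('pics/w7.png',cv2.resize(manip.snapshot('wrist'),(480,360)))
E
```

```text
t 18.32 lane mm [ -5.5 -46.9] z 45.9 yaw-lane 0.003 F [-1.8 -0.5 -0.3] gap -0.2 tcp [ 0.5336 -0.0303  0.0459]
```

View pics/w7.png

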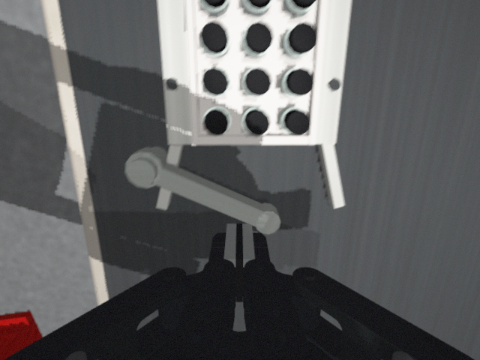

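The latch is about two-thirds closed, with its tip at (267,217) just ahead of the fingers. I'll push on in +y.

Emit:
{"method": "send_rows", "body": {
  "commands": [
    {"delta_pos":[0.2,0.9,0],"yaw":0},
    {"delta_pos":[0,0.9,0],"yaw":0},
    {"delta_pos":[0,0.5,0],"yaw":0},
    {"delta_pos":[0,0.3,0],"yaw":0}
  ]
}}

```text
t: 18.88
tcp_pos: [0.5399, -0.0043, 0.0461]
tool_rot: [0.682, 0.731, 0.009, 0.018]
force: [-2.9, -17.1, -0.1]
finger_gap: -0.0
```

```bash
python3 - <<'E'
from h import *
st()
E
```

```text
t 18.88 lane mm [  2.4 -21.4] z 46.1 yaw-lane 0.007 F [ -2.9 -17.1  -0.1] gap -0.0 tcp [ 0.5399 -0.0043  0.0461]
```

17 N at y = -21, as predicted for the stop. I'll retreat and check.

Emit:
{"method": "send_rows", "body": {
  "commands": [
    {"delta_pos":[0.1,-2,0],"yaw":0},
    {"delta_pos":[0.1,-2,1],"yaw":0},
    {"delta_pos":[0,-2,5],"yaw":0},
    {"delta_pos":[0,-2,5],"yaw":0},
    {"delta_pos":[0,-2,3],"yaw":0},
    {"delta_pos":[0,0,0],"yaw":0},
    {"delta_pos":[0,0,0],"yaw":0}
  ]
}}

```text
t: 19.75
tcp_pos: [0.5357, -0.1032, 0.1871]
tool_rot: [0.683, 0.73, 0.007, 0.012]
force: [-0.2, 0.4, -0.7]
finger_gap: -0.004
```

```bash
python3 - <<'E'
from h import *
st()
cv2.imwrite('pics/w8.png',manip.snapshot('wrist'))
s=manip.snapshot('scene');cv2.imwrite('pics/s8.png',cv2.resize(s[180:380,100:500],(800,400)))
E
```

```text
t 19.75 lane mm [  -7.8 -119.8] z 187.1 yaw-lane 0.006 F [-0.2  0.4 -0.7] gap -0.4 tcp [ 0.5357 -0.1032  0.1871]
```

View pics/w8.png

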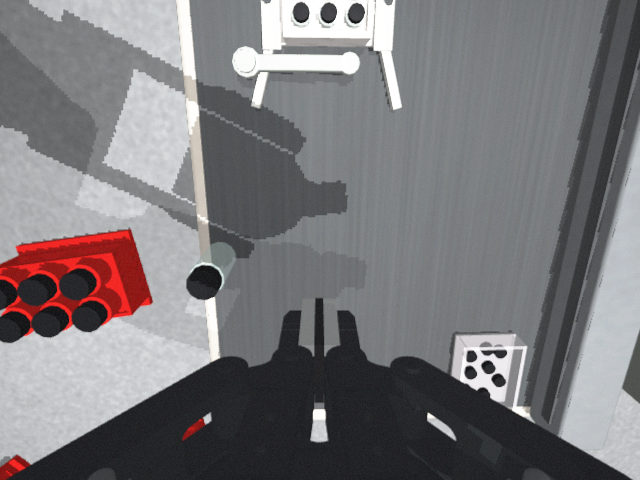

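View pics/s8.png

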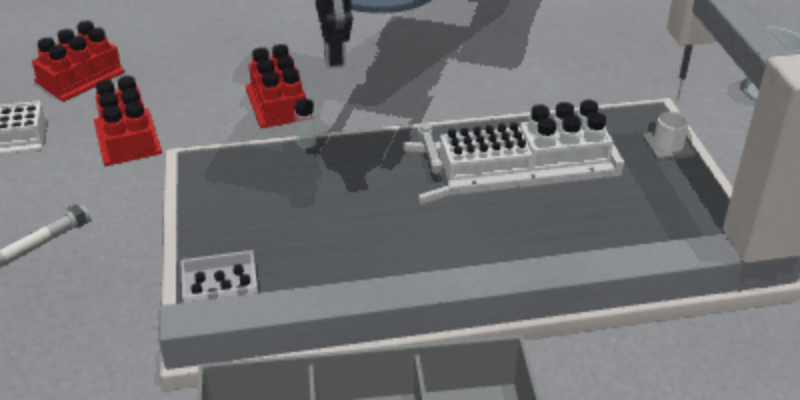

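The wrist view shows the latch from (245,62) to (349,63), parallel to the small rack's end. The scene view shows both racks butted together against the stop, with the bystanders in place.

```bash
python3 - <<'E'
from h import *
a=lane(P('wrist',(245,62),.046));b=lane(P('wrist',(349,63),.046));print(a,b,'latch',np.arctan2(a[1]-b[1],b[0]-a[0]))
print(manip.sign_off())
E
```

```text
[-53.7  -4.7] [16.2 -4.7] latch 0.0
the job is handed in; nothing more can be done
None
```

I loaded the autosampler and handed the job in at about 20 s of the 72 s allowed. No verdict was reported, so the result rests on my own checks.

**What I did**
- **Large vials:** I pushed the six-vial rack straight into the lane with part-closed fingers, nearly to the end stop.
- **Small vials:** I gripped the rack, lifted it a few millimetres and set it down in line with the lane. I then pushed it in until both racks were seated, at 21 N.
- **Latch:** I swung it shut against its stop with closed fingers, at 17 N.

**Last checks**
- **Latch:** it measured 0.00 rad from the wrist image.
- **Racks:** the small rack's rear end was at about y = 3.5 mm, against 4 mm expected. The scene image shows both racks butted together at the end stop, upright. I did not measure the large rack's final position separately.
- **Bystanders and gripper:** the bystanders in the last pictures looked unmoved. The two bottles, the beaker and most of the spare rack were outside them, but the arm never worked near those. The gripper was clear of everything.

**One disagreement:** points measured from the wrist camera read 4 to 6 mm off against the known latch pivot. I corrected the rack measurement for that. It does not affect the latch angle.

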